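Clip the timer relay onto the rail, tight against the breaker

TASK

Clip the loose grey timer relay with the green face onto the mounting rail in the gap between the white breaker and the dark contactor, tight up against the breaker, its orange pull tab on the far side of the rail. Such a relay goes on tilted: hook its near edge under the rail's near lip, then bring the far side down and press until the sprung foot snaps in and it sits flat. Close it up to the breaker gently, without pushing the breaker or the contactor along the rail, and leave the small carton where it is.

Things in the scene. Friction and masses are not known exactly. Their poses are not given: they have to be found in the camera images.
- timer: Loose timer relay: light grey, green face with orange dial, orange pull tab at its +x end; 90 (x) x 36 (y) x 74 mm, 0.25 kg. Origin: centre of underside; z up, x across the rail towards the tab. Housing x -45..45 at z 10..53 mm; nose x -22.5..22.5, full width, at z 53..74 mm (grip it across 45 or 36 mm). Its seat, the face that rests on the rail, is at z = 10 mm.
- timer_hook (a point): Tip, pointing +x, of the fixed full-width hook under the relay's near edge: (-14.3, 0, 2.6) mm in its frame. The hook's inner wall, where the lip's edge comes to rest, is at x = -18.3; the slot between hook and seat is 6.4 mm high at the tip, 4.2 at the wall. Level, the hook cannot pass the lip; with the near edge tilted down 15 to 24 degrees it can, and the foot clears the far lip.
- timer_tab (a point): Outer end of the orange pull tab of the sprung foot, at (50, 0, 5.5) mm in the relay's frame.
- timer_foot (a joint): The relay's sprung foot at its +x side, m: 0 = sprung in, its normal state; 0.005 = fully pushed outwards. The far lip forces its bevel outwards while the relay's far side is pressed down (10 to 20 N); it springs back to about 0 when it has caught under the lip.
- plate: Grey mounting plate, 205 (x) x 320 (y) x 3 mm, fixed; origin: centre of its underside, x away from the robot. Along y runs a top-hat rail 35 mm wide (lip edges x = -17.5, +17.5), 280 mm long, top at z = 18; lips 5 mm wide, 2.3 thick, 12.7 mm free below. Wiring ducts 26 mm wide reach z = 36 at x = -83 and +83; dark end clamps at y = -122, +122, top z = 44.
- rail_mid (a point): Middle of the rail, on its top face (x, y = 0, z = 18 mm in the plate's frame). A relay that is clipped in has its own origin 8 mm above the plate's origin.
- breaker: White breaker with a blue double toggle, clipped on the rail near one of its ends (which end varies). Same outline as the timer: 90 mm (x) x 36 mm (y); origin at the centre of its underside, axes as the timer's; top of the toggle 84 mm above the origin. It slides along the rail if pushed with more than about 18 N.
- contactor: Dark contactor, clipped on the rail near the other end: 90 mm (x) x 45 mm (y), 78 mm tall, origin and axes like the breaker's. It too slides if pushed hard.
- carton: Small tan carton, 83 x 111 x 53 mm, a bystander; origin at the centre of its underside.

How it is judged:
At the end, for the whole second after the job is handed in: The relay is clipped in: level within 0.05 rad, origin 6.5 to 9.8 mm above the plate's origin and within 3.5 mm of the rail's centre line, tab on the far side, foot within 1.5 mm of its normal position, at rest, under 38.5 mm between its centre and the breaker's (gap under 2.5 mm) (z of timer in the frame of plate between 0.0065 and 0.0098 m and x of timer in the frame of plate between -0.0035 and 0.0035 m and angle between the z axis of timer and the z axis of plate, either way round below 0.05 rad and x of timer_tab in the frame of plate above 0.03 m and value of joint timer_foot below 0.0015 m and horizontal distance between timer and breaker below 0.0385 m and linear speed of timer below 0.01 m/s); the robot touches nothing.
It fails at once if the breaker or the contactor is pushed along the rail by more than 4 mm (distance of any of breaker, contactor from where it was at the start of the episode above 0.004 m).
It fails at once if the carton is moved by more than 20 mm (distance of carton from where it was at the start of the episode above 0.02 m).
It also fails if it takes over 58 s, if anything falls off the work surface, if the arm or the gripper's body presses on something with over 40 N, if the wrist force passes 120 N, or if a joint passes its speed limit or range.

ROBOT

A 6-joint arm with a two-finger parallel gripper is mounted at the origin on a cart in front of the work surface, level with it; the furniture and walls round the work are solid. World frame = base frame: x ahead of the robot, y to its left, z up, the work surface at z = 0. Lengths are in m, angles in rad, forces in N, time in s.
With the tool pointing down it reaches from about 0.35 to 0.775 m from the base axis. Payload 7.3 kg.
Tool frame: the origin (TCP) lies on the front face of the gripper's body, between the roots of the fingers; the fingertips stand ahead of it and the grasp point (between the pads) lies 47 mm ahead of it (finger_overhang is the z of the fingertips in the tool frame, in m); z points along the fingers, y is the line along which they close (so a half turn about z gives the same grasp; the last joint's range is limited). The gripper opens to 92 mm and grips with 3 to 60 N. Pads are 19 mm wide; open, the fingers measure 130 mm over their backs; the gripper's body (75 mm by 190 mm) begins 47 mm behind the grasp point.
Start: joints at [1.117, 0.342, 1.524, -0, 1.275, -0.146], TCP at [0.159, 0.5, 0.292] pointing down, gripper open.
Joint ranges: [-2.53, 2.53], [-0.77, 2.02], [0.04, 2.7], [-1, 4.14], [0.28, 2.66], [-3.11, 3.11]. Speed limits (rad/s): [2.57, 2.57, 3.14, 3.14, 3.14, 3.14].

INTERFACE

Orientations are given as [roll, pitch, yaw] about the fixed x, y, z axes, in that order (R = Rz(yaw) Ry(pitch) Rx(roll)).
In Python, from cell import * gives the robot as it stands. The module is installed in compiled form; this text tells all that it offers.
- The arm moves only by the tool arm_command, never from a script. Its argument "series" is a list of rows, each an object of numbers: "x", "y", "z": the shift along the tool's x, y, z in mm; "rx", "ry", "rz": the turn, a rotation vector about the tool's x, y, z in degrees. A call has 1 to 20 rows; each row is the pose to reach, as a shift and turn from the pose commanded when the call began, along the tool's axes at that moment; what a row does not reach only later rows make up. A row lasts 1/10 s, in which the tool goes at most 50 mm and 8.59 degrees, less where a joint would pass 70% of its speed; a pose out of reach is approached as far as the arm can. A call with a gripper value outside its range is refused whole. "hand" is the finger opening in mm, from 0 to 91.8, set as the call begins (left out, the last holds). The fingers move at their own pace and stop on an object; "squeeze" is the grip in N (left out, the last holds). Time passes only in rows, so rows that repeat a pose let the fingers close. It gives the time, the measured TCP pose, the force, the opening and the grip force at its end, in the units of the state.
- observe(): the state, without advancing time (a new reading comes with each control period).
- read_camera(name): name is "scene" or "side" or "wrist"; returns a dict with "pixels" (384x512x3 uint8, blue, green, red), "K" (3x3 intrinsics, pixels), "k1" (the pictures are not rectified: a ray, as slopes to the right and down, at radius r is drawn at 1 + k1 r^2 times it, then the intrinsics apply), "rvec" (rotation vector, rad) and "tvec" (3), from world to camera coordinates, as OpenCV has them. Camera axes: x right, y down, z forward; pixel columns grow to the right and rows downward; lengths in m; the calibration is good to about 2 mm. A picture is of the moment at which its call begins. There is no depth.
- hand_in(): hands the job in; it is judged then, once.
Trained networks look in a picture, given as the dict that the camera call returned (one of the last four; its "shot" number tells which), for a name from the list of things; names that differ only in an ending like _2 or _b are one class to them, and where a whole thing is asked for, a point or a joint stands for the part that bears it (a point fixed in the world has none). Each returns a list of dicts, best first, with "confidence" (0 to 1); they miss things now and then, are a little off and sometimes report something else, mostly with a low value. They report only what shows in the picture. A call takes as long as a camera call.
- boxes_of(picture, query): "point" ([x, y, z] in m, in world coordinates, good to about 4 mm: the middle of the surface that is visible of it).
- trace(picture, query): "pixels" (384x512 bool, what is visible of it).
- mark_of(picture, query): "point" ([x, y, z] in m, in world coordinates, good to about 4 mm: a listed point, or the origin of a listed thing).
The state is a dict: "time": time; "qpos": joint angles; "qvel": joint speeds; "joint_efforts": joint torques, N m; "tool_pos": TCP position; "tool_rot": TCP orientation; "contact_force": force on the tool from outside, world axes, zero at the start; "torque": the same for the moment, N m; "opening": finger opening in m; "grip_force": force on a finger pad.
Only numpy, scipy, OpenCV 4.12 (cv2) and the standard library are available. Lean on these libraries where they do the work, as an engineer would, in place of code of your own. Each camera call takes 0.05 s, during which the arm holds its last target. There are 200 camera calls.

## Working session

There is one attempt and no reset: what is moved stays moved. The work goes in short steps, Python scripts to look and compute and a tool call to move; the robot and the scene stay as the last step left them, time stands still between calls to the robot, and variables do not carry over. Pictures are saved under pics/ and viewed, at most 10 in all, crops included, and the job is handed in when it is done.

Besides the shell and the picture viewer there is one more tool, called after ">>>" by a JSON object that holds its "op" and its "data", one argument or row to a line. arm_command: Moves the arm, as the interface text tells. Its arguments: {"type":"object","properties":{"series":{"type":"array"},"hand":{"type":"number"},"squeeze":{"type":"number"}},"required":["series"]}

```bash
mkdir -p pics; cat > h.py <<'E'
from cell import *
import numpy as np, cv2
from scipy.spatial.transform import Rotation as R
def proj(p,P):
    c=cv2.Rodrigues(np.array(p['rvec'],float))[0]@np.array(P).T+np.array(p['tvec'],float).reshape(3,1)
    u=c[:2]/c[2]; u=u*(1+p['k1']*(u**2).sum(0)); K=np.array(p['K']); return (K[:2,:2]@u+K[:2,2:]).T
def onplane(p,px,z):
    K=np.array(p['K']); px=np.atleast_2d(np.array(px,float)); d=((px-K[:2,2])/[K[0,0],K[1,1]])
    u=d.copy()
    for _ in range(20): u=d/(1+p['k1']*(u**2).sum(1,keepdims=True))
    Rm=cv2.Rodrigues(np.array(p['rvec'],float))[0]; C=-Rm.T@np.array(p['tvec'],float).ravel()
    r=np.c_[u,np.ones(len(u))]@Rm; return C+r*((z-C[2])/r[:,2])[:,None]
E
python3 - <<'E'
from h import *
ims=[]
for n in ['scene','side']:
    p=read_camera(n); ims.append(p['pixels'])
    Rm=cv2.Rodrigues(np.array(p['rvec']))[0]; print(n,'cam',(-Rm.T@np.array(p['tvec']).ravel()).round(3),p['k1'],p['K'][0][0])
    for q in ['timer','timer_tab','timer_hook','rail_mid','plate','breaker','contactor','carton']:
        m=mark_of(p,q); b=boxes_of(p,q)
        print(q,[(np.round(x['point'],4).tolist(),round(x['confidence'],2)) for x in m[:2]],[(np.round(x['point'],4).tolist(),round(x['confidence'],2)) for x in b[:1]])
    cv2.imwrite(f'pics/{n}0.png',p['pixels'])
print(observe())
E
```

```text
scene cam [-0.296 -0.593  0.98 ] -0.1270382578437006 395.8712815033175
timer [([0.4571, -0.3689, 0.0022], 0.94)] [([0.4338, -0.3759, 0.0546], 0.56)]
timer_tab [] []
timer_hook [([0.4404, -0.3723, 0.0037], 0.89), ([0.558, -0.0124, -0.0001], 0.66)] [([0.4296, -0.3776, 0.0532], 0.82)]
rail_mid [([0.5629, -0.0113, 0.0157], 0.79)] [([0.5382, -0.0247, 0.0154], 0.88)]
plate [([0.5562, -0.0111, 0.0027], 0.82)] [([0.5374, -0.0219, 0.0192], 0.57)]
breaker [([0.5613, 0.0764, 0.0133], 0.65)] [([0.5375, 0.0669, 0.0679], 0.65)]
contactor [([0.5579, -0.1048, 0.0103], 0.56)] [([0.535, -0.1129, 0.0639], 0.62)]
carton [([0.4546, 0.3088, -0.001], 0.64)] [([0.4376, 0.2891, 0.0459], 0.68)]
side cam [ 0.146 -1.048  0.708] -0.13663138566591898 459.7287854183499
timer [([0.4567, -0.3665, -0.0], 0.87)] [([0.4498, -0.3804, 0.0505], 0.73)]
timer_tab [([0.5052, -0.352, 0.0044], 0.63)] [([0.4522, -0.3804, 0.0503], 0.63)]
timer_hook [([0.446, -0.3722, 0.0024], 0.64)] [([0.447, -0.3777, 0.0489], 0.79)]
rail_mid [([0.5599, -0.0153, 0.0205], 0.77)] [([0.5393, -0.0701, 0.016], 0.78)]
plate [([0.5577, -0.0147, 0.0043]
[... 255 characters left out ...]
0.2703, 0.0434], 0.97)]
{'time': 1.7, 'qpos': array([ 1.11696158e+00,  3.42013116e-01,  1.52410815e+00,  4.47837662e-06,
        1.27537801e+00, -1.45985254e-01]), 'qvel': array([ 0.00042083, -0.00029377,  0.00123387, -0.0004927 ,  0.00052868,
        0.0002708 ]), 'joint_efforts': array([-4.17670808e-04, -4.31131804e+01, -2.44474036e+01,  7.17961276e-02,
        4.84479626e-02,  2.70979859e-05]), 'tool_pos': array([0.15905776, 0.50034253, 0.29223084]), 'tool_rot': array([3.14149964e+00, 9.34468817e-06, 2.83374186e+00]), 'contact_force': array([ 0.15189766, -0.11055798, -0.08549706]), 'torque': array([-0.02028263,  0.05952702, -0.04310536]), 'grip_force': 0.0, 'opening': 0.09185403482613966}
```

View pics/scene0.png

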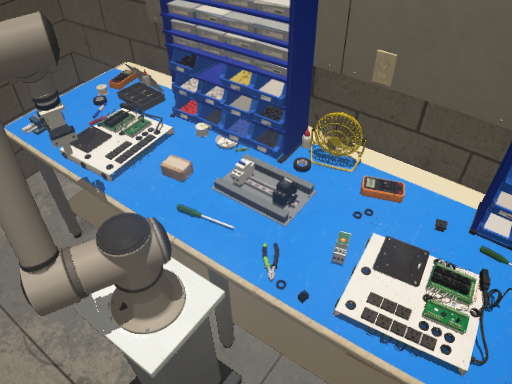

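View pics/side0.png

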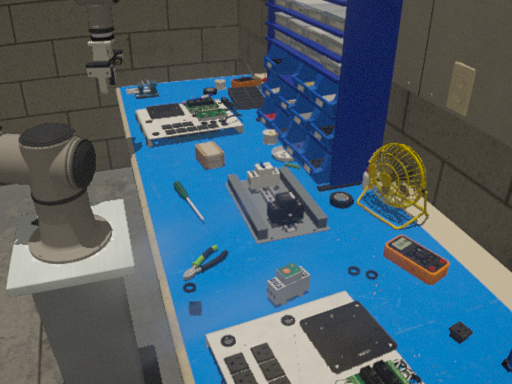

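```bash
cat >> h.py <<'E'
def rel(s,pos,Rt):
    R0=R.from_euler('xyz',s['tool_rot']); 
    return (R0.inv().apply(np.array(pos)-s['tool_pos'])*1000).round(1),np.degrees((R0.inv()*Rt).as_rotvec()).round(2)
def down(yaw,tilt=0): # tilt deg: timer near edge down, about timer y (tool y along timer x, heading yaw deg)
    return R.from_euler('z',yaw,degrees=True)*R.from_euler('y',-tilt,degrees=True)*R.from_matrix(np.array([[0,1,0],[1,0,0],[0,0,-1.]]))
E
python3 - <<'E'
from h import *
import cell
s=observe()
print([n for n in dir(cell) if n[0]!='_'], getattr(cell,'finger_overhang',None))
p=read_camera('wrist'); Rm=cv2.Rodrigues(np.array(p['rvec']))[0]; C=-Rm.T@np.array(p['tvec']).ravel()
R0=R.from_euler('xyz',s['tool_rot']); print('cam in tool',R0.inv().apply(C-s['tool_pos']),'axis',R0.inv().apply(Rm[2]),p['K'][0][0])
print(rel(s,(.42,.12,.30),down(45)))
print(rel(s,(.44,-.36,.28),down(17)))
E
```

```text
['IKError', 'boxes_of', 'finger_overhang', 'hand_in', 'mark_of', 'observe', 'read_camera', 'trace'] 0.0655
cam in tool [ 0.07452019  0.00030548 -0.09351745] axis [-0.27582011  0.0017453   0.96120769] 338.7270776967148
(array([-363.9, -283.4,   -7.8]), array([ 1.000e-02, -0.000e+00,  2.736e+01]))
(array([-528.4, -734.8,   12.2]), array([ 1.000e-02, -0.000e+00,  5.536e+01]))
```

>>> {"op": "arm_command", "data": {
  "series": [
    {"x": -364, "y": -283, "z": -8, "rz": 27.4},
    {"x": -364, "y": -283, "z": -8, "rz": 27.4},
    {"x": -364, "y": -283, "z": -8, "rz": 27.4},
    {"x": -364, "y": -283, "z": -8, "rz": 27.4},
    {"x": -364, "y": -283, "z": -8, "rz": 27.4},
    {"x": -364, "y": -283, "z": -8, "rz": 27.4},
    {"x": -364, "y": -283, "z": -8, "rz": 27.4},
    {"x": -364, "y": -283, "z": -8, "rz": 27.4},
    {"x": -364, "y": -283, "z": -8, "rz": 27.4},
    {"x": -528, "y": -735, "z": 12, "rz": 55.4},
    {"x": -528, "y": -735, "z": 12, "rz": 55.4},
    {"x": -528, "y": -735, "z": 12, "rz": 55.4},
    {"x": -528, "y": -735, "z": 12, "rz": 55.4},
    {"x": -528, "y": -735, "z": 12, "rz": 55.4},
    {"x": -528, "y": -735, "z": 12, "rz": 55.4},
    {"x": -528, "y": -735, "z": 12, "rz": 55.4},
    {"x": -528, "y": -735, "z": 12, "rz": 55.4},
    {"x": -528, "y": -735, "z": 12, "rz": 55.4},
    {"x": -528, "y": -735, "z": 12, "rz": 55.4},
    {"x": -528, "y": -735, "z": 12, "rz": 55.4}
  ]
}}

```text
invalid input
```

```bash
python3 - <<'E'
from h import *
s=observe(); print(s['time'],s['tool_pos'],np.degrees(s['tool_rot']))
p=read_camera('wrist'); cv2.imwrite('pics/w1.png',p['pixels'])
for q in ['timer','timer_tab','timer_hook']:
    print(q,[(np.round(x['point'],4).tolist(),round(x['confidence'],2)) for x in mark_of(p,q)[:2]])
t=trace(p,'timer')
m=t[0]['pixels']; np.save('m1.npy',m); 
import pickle; pickle.dump({k:p[k] for k in p},open('p1.pkl','wb'))
E
```

```text
1.75 [0.15902536 0.50034712 0.2922265 ] [1.79996521e+02 1.42280610e-03 1.62363249e+02]
timer []
timer_tab []
timer_hook []Traceback (most recent call last):
  File "<stdin>", line 7, in <module>
IndexError: list index out of range
```

View pics/w1.png

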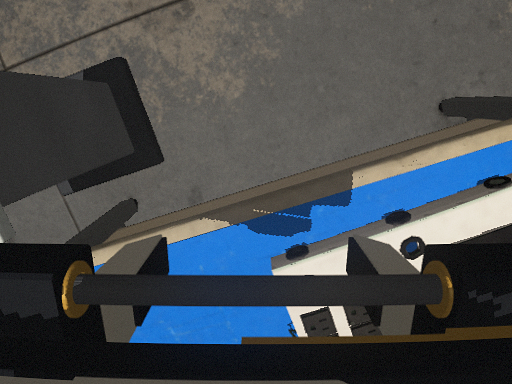

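The wrist view from the start pose shows the floor and bench edge, with the fingers near (135,290) and (385,290). The move was refused, so I'll retry with complete rows and hand values.

>>> {"op": "arm_command", "data": {
  "series": [
    {"x": -364, "y": -283, "z": -8, "rx": 0, "ry": 0, "rz": 27.4},
    {"x": -364, "y": -283, "z": -8, "rx": 0, "ry": 0, "rz": 27.4},
    {"x": -364, "y": -283, "z": -8, "rx": 0, "ry": 0, "rz": 27.4},
    {"x": -364, "y": -283, "z": -8, "rx": 0, "ry": 0, "rz": 27.4},
    {"x": -364, "y": -283, "z": -8, "rx": 0, "ry": 0, "rz": 27.4},
    {"x": -364, "y": -283, "z": -8, "rx": 0, "ry": 0, "rz": 27.4},
    {"x": -364, "y": -283, "z": -8, "rx": 0, "ry": 0, "rz": 27.4},
    {"x": -364, "y": -283, "z": -8, "rx": 0, "ry": 0, "rz": 27.4},
    {"x": -364, "y": -283, "z": -8, "rx": 0, "ry": 0, "rz": 27.4},
    {"x": -528, "y": -735, "z": 12, "rx": 0, "ry": 0, "rz": 55.4},
    {"x": -528, "y": -735, "z": 12, "rx": 0, "ry": 0, "rz": 55.4},
    {"x": -528, "y": -735, "z": 12, "rx": 0, "ry": 0, "rz": 55.4},
    {"x": -528, "y": -735, "z": 12, "rx": 0, "ry": 0, "rz": 55.4},
    {"x": -528, "y": -735, "z": 12, "rx": 0, "ry": 0, "rz": 55.4},
    {"x": -528, "y": -735, "z": 12, "rx": 0, "ry": 0, "rz": 55.4},
    {"x": -528, "y": -735, "z": 12, "rx": 0, "ry": 0, "rz": 55.4},
    {"x": -528, "y": -735, "z": 12, "rx": 0, "ry": 0, "rz": 55.4},
    {"x": -528, "y": -735, "z": 12, "rx": 0, "ry": 0, "rz": 55.4},
    {"x": -528, "y": -735, "z": 12, "rx": 0, "ry": 0, "rz": 55.4}
  ],
  "hand": 91,
  "squeeze": 20
}}

```text
time: 3.9
tool_pos: [0.4391, -0.3629, 0.2799]
tool_rot: [3.142, 0.0, 1.866]
contact_force: [1.4, 0.8, 0.1]
opening: 0.0913
grip_force: 0.0
```

```bash
python3 - <<'E'
from h import *
p=read_camera('wrist'); cv2.imwrite('pics/w2.png',p['pixels'])
s=observe(); print(s['time'],s['tool_pos'],np.degrees(s['tool_rot']))
for q in ['timer','timer_tab','timer_hook']:
    print(q,[(np.round(x['point'],4).tolist(),round(x['confidence'],2)) for x in mark_of(p,q)[:2]])
t=trace(p,'timer'); print(len(t))
import pickle; pickle.dump((dict(p),t),open('p2.pkl','wb'))
E
```

```text
3.95 [ 0.43888264 -0.36802189  0.27922079] [-179.94990131    0.21271283  106.73977885]
timer [([0.4549, -0.367, -0.001], 0.68)]
timer_tab [([0.5055, -0.357, 0.0046], 0.78)]
timer_hook [([0.4427, -0.3751, -0.0004], 0.97)]
1
```

View pics/w2.png

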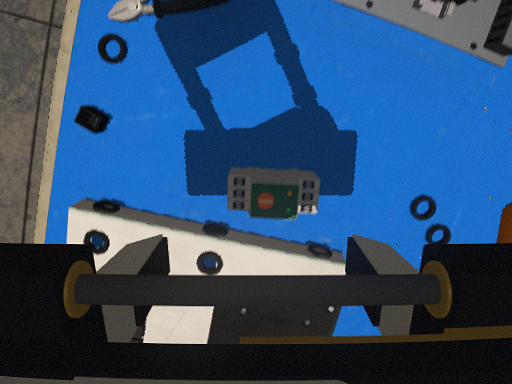

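The relay is in view: housing x 228–319, y 168–217 px, green nose 250–297 × 183–217. It is unobstructed and nearly aligned with the fingers. I'll fit its pose from the silhouette.

```bash
cat >> h.py <<'E'
from scipy.optimize import minimize
def boxpts(b): return np.array([[x,y,z] for x in b[:2] for y in b[2:4] for z in b[4:]])/1000
TB=[(-45,45,-18,18,10,53),(-22.5,22.5,-18,18,53,74),(-22,50,-5,5,1,10)]
def mask(p,pose,boxes,z0=0,S=4):
    m=np.zeros((384*S,512*S),np.uint8); c,s_=np.cos(pose[2]),np.sin(pose[2])
    for b in boxes:
        P=boxpts(b); W=np.c_[pose[0]+c*P[:,0]-s_*P[:,1],pose[1]+s_*P[:,0]+c*P[:,1],P[:,2]+z0]
        cv2.fillConvexPoly(m,cv2.convexHull(((proj(p,W)+.5)*S).astype(np.int32)),255)
    return cv2.resize(m,(512,384),interpolation=cv2.INTER_AREA)/255.
def fit(p,M,x0,boxes,z0=0):
    M=cv2.GaussianBlur(M.astype(np.float32),(0,0),1)
    f=lambda q:((cv2.GaussianBlur(mask(p,q,boxes,z0),(0,0),1)-M)**2).sum()
    r=minimize(f,x0,method='Nelder-Mead',options=dict(initial_simplex=np.array(x0)+np.vstack([np.zeros(3),np.diag([.006,.006,.08])]),xatol=1e-5,fatol=.01)); return r.x,r.fun
E
python3 - <<'E'
from h import *
import pickle
p,t=pickle.load(open('p2.pkl','rb')); M=t[0]['pixels']; ys,xs=np.where(M); print(t[0]['confidence'],M.sum(),xs.min(),xs.max(),ys.min(),ys.max())
x,f=fit(p,M,[.456,-.368,.28],TB); print(x,np.degrees(x[2]),f)
# green nose centre via colour
b,g,r=[p['pixels'][...,i].astype(int) for i in range(3)]
G=((g>r+25)&(g>b+15)).astype(np.uint8); G[:165]=0;G[222:]=0;G[:,:225]=0;G[:,325:]=0
k=np.c_[np.where(G)[::-1]]; print(len(k)); c=cv2.minAreaRect(k.astype(np.float32)); bp=cv2.boxPoints(c); W=onplane(p,bp,.074); print(c,W.round(4).tolist(),W.mean(0))
E
```

```text
0.7 4233 228 320 166 217
[ 0.45776452 -0.36772732  0.25246789] 14.465344274117786 20.645133122347858
36
((289.9391784667969, 213.1148681640625), (12.206002235412598, 6.044877052307129), 54.462318420410156) [[0.4694, -0.3755, 0.074], [0.4726, -0.3709, 0.074], [0.4821, -0.3782, 0.074], [0.4788, -0.3828, 0.074]] [ 0.47570518 -0.37682745  0.074     ]
```

```bash
python3 - <<'E'
from h import *
s=observe(); print(s['time'],s['tool_pos'],np.degrees(s['tool_rot']))
print(rel(s,(.4578,-.3677,.17),down(14.47)),rel(s,(.4578,-.3677,.1215),down(14.47)))
E
```

```text
4.15 [ 0.43934362 -0.3595635   0.27983943] [-1.79988684e+02 -7.31641128e-02  1.06945768e+02]
(array([-13.3,  15.3, 109.8]), array([-0.01, -0.07,  2.48])) (array([-13.4,  15.3, 158.3]), array([-0.01, -0.07,  2.48]))
```

>>> {"op": "arm_command", "data": {
  "series": [
    {"x": -13.3, "y": 14.8, "z": 110, "rx": 0, "ry": 0, "rz": 2.5},
    {"x": -13.3, "y": 14.8, "z": 110, "rx": 0, "ry": 0, "rz": 2.5},
    {"x": -13.3, "y": 14.8, "z": 110, "rx": 0, "ry": 0, "rz": 2.5},
    {"x": -13.3, "y": 14.8, "z": 125, "rx": 0, "ry": 0, "rz": 2.5},
    {"x": -13.3, "y": 14.8, "z": 140, "rx": 0, "ry": 0, "rz": 2.5},
    {"x": -13.3, "y": 14.8, "z": 152, "rx": 0, "ry": 0, "rz": 2.5},
    {"x": -13.3, "y": 14.8, "z": 158.3, "rx": 0, "ry": 0, "rz": 2.5},
    {"x": -13.3, "y": 14.8, "z": 158.3, "rx": 0, "ry": 0, "rz": 2.5},
    {"x": -13.3, "y": 14.8, "z": 158.3, "rx": 0, "ry": 0, "rz": 2.5},
    {"x": -13.3, "y": 14.8, "z": 158.3, "rx": 0, "ry": 0, "rz": 2.5}
  ]
}}

```text
time: 5.15
tool_pos: [0.4579, -0.3687, 0.1228]
tool_rot: [3.141, 0.001, 1.823]
contact_force: [-0.8, -0.6, 0.8]
opening: 0.0906
grip_force: 0.0
```

>>> {"op": "arm_command", "data": {
  "series": [
    {"x": 0, "y": 0, "z": 0, "rx": 0, "ry": 0, "rz": 0},
    {"x": 0, "y": 0, "z": 0, "rx": 0, "ry": 0, "rz": 0},
    {"x": 0, "y": 0, "z": 0, "rx": 0, "ry": 0, "rz": 0},
    {"x": 0, "y": 0, "z": 0, "rx": 0, "ry": 0, "rz": 0},
    {"x": 0, "y": 0, "z": 0, "rx": 0, "ry": 0, "rz": 0},
    {"x": 0, "y": 0, "z": 0, "rx": 0, "ry": 0, "rz": 0},
    {"x": 0, "y": 0, "z": 0, "rx": 0, "ry": 0, "rz": 0},
    {"x": 0, "y": 0, "z": 0, "rx": 0, "ry": 0, "rz": 0}
  ],
  "hand": 40,
  "squeeze": 45
}}

```text
time: 5.95
tool_pos: [0.4575, -0.3685, 0.1219]
tool_rot: [-3.142, -0.0, 1.823]
contact_force: [-0.4, 0.3, -0.3]
opening: 0.0446
grip_force: 45.0
```

```bash
python3 - <<'E'
from h import *
s=observe()
print(rel(s,(.4578,-.368,.34),down(14.47)),rel(s,(.53,-.05,.34),down(0)))
E
```

```text
(array([   0.4,    0.4, -218.1]), array([-0.  , -0.01, -0.  ])) (array([ 290.3,  149.7, -218.1]), array([-0.000e+00, -1.000e-02,  1.447e+01]))
```

>>> {"op": "arm_command", "data": {
  "series": [
    {"x": 0, "y": 0, "z": -30, "rx": 0, "ry": 0, "rz": 0},
    {"x": 0, "y": 0, "z": -70, "rx": 0, "ry": 0, "rz": 0},
    {"x": 0, "y": 0, "z": -115, "rx": 0, "ry": 0, "rz": 0},
    {"x": 30, "y": 15, "z": -150, "rx": 0, "ry": 0, "rz": 3},
    {"x": 65, "y": 33, "z": -180, "rx": 0, "ry": 0, "rz": 5},
    {"x": 105, "y": 54, "z": -200, "rx": 0, "ry": 0, "rz": 7},
    {"x": 147, "y": 76, "z": -218, "rx": 0, "ry": 0, "rz": 9},
    {"x": 190, "y": 98, "z": -218, "rx": 0, "ry": 0, "rz": 11},
    {"x": 230, "y": 119, "z": -218, "rx": 0, "ry": 0, "rz": 13},
    {"x": 262, "y": 135, "z": -218, "rx": 0, "ry": 0, "rz": 14},
    {"x": 282, "y": 145, "z": -218, "rx": 0, "ry": 0, "rz": 14.5},
    {"x": 290, "y": 150, "z": -218, "rx": 0, "ry": 0, "rz": 14.5},
    {"x": 290, "y": 150, "z": -218, "rx": 0, "ry": 0, "rz": 14.5},
    {"x": 290, "y": 150, "z": -218, "rx": 0, "ry": 0, "rz": 14.5},
    {"x": 290, "y": 150, "z": -218, "rx": 0, "ry": 0, "rz": 14.5}
  ]
}}

```text
time: 7.45
tool_pos: [0.5302, -0.0515, 0.3397]
tool_rot: [-3.141, 0.0, 1.569]
contact_force: [0.3, 0.4, -1.5]
opening: 0.0445
grip_force: 45.0
```

```bash
python3 - <<'E'
from h import *
import pickle
o={}
p=read_camera('wrist'); cv2.imwrite('pics/w3.png',p['pixels']); o['wrist']=dict(p); o['s']=observe(); s=o['s']
print(s['time'],s['tool_pos'],np.degrees(s['tool_rot']),s['contact_force'],s['opening'])
for q in ['breaker','contactor','plate','timer']:
    t=trace(p,q); o[q]=t
    print(q,[(np.round(x['point'],4).tolist(),round(x['confidence'],2)) for x in mark_of(p,q)[:2]],[(x['confidence'],x['pixels'].sum()) for x in t])
print([(np.round(x['point'],4).tolist(),round(x['confidence'],2)) for x in mark_of(p,'rail_mid')[:2]])
pickle.dump(o,open('p3.pkl','wb'))
E
```

```text
7.5 [ 0.53021628 -0.05147236  0.3397743 ] [-1.79982287e+02  9.28854723e-03  8.98687724e+01] [-0.19474996 -0.54154432 -2.25439947] 0.04467106592529064
breaker [([0.557, 0.0748, 0.0094], 0.62)] [(0.72, np.int64(3706))]
contactor [([0.5578, -0.1018, 0.0057], 0.69)] [(0.97, np.int64(647))]
plate [([0.5583, -0.015, -0.0012], 0.79), ([0.5561, -0.1012, 0.009], 0.42)] [(0.63, np.int64(29871))]
timer [] [(0.75, np.int64(10659))]
[([0.5598, -0.01, 0.0177], 0.76)]
```

View pics/w3.png

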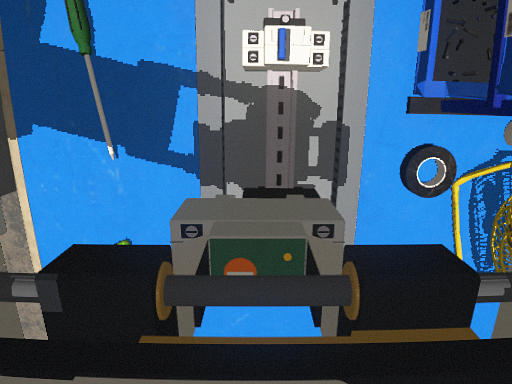

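The view shows the held relay at the bottom (nose 208–305, y 237–275). The breaker is at (286,47), the rail runs from y 75 to 190 at columns 264–300, and the contactor is just behind the relay near (280,192). Next I'll measure the rail edges and fit the poses.

```bash
python3 - <<'E'
from h import *
import pickle
o=pickle.load(open('p3.pkl','rb')); p=o['wrist']; s=o['s']
BB=[(-45,45,-18,18,10,53),(-22.5,22.5,-18,18,53,74)]
x,f=fit(p,o['breaker'][0]['pixels'],[.558,.0755,0.0],BB,.008); print('breaker',x,np.degrees(x[2]),f)
M=o['timer'][0]['pixels']; ys,xs=np.where(M); print(xs.min(),xs.max(),ys.min(),ys.max())
import h
M2=M.copy(); M2[236:]=0; om=h.mask
h.mask=lambda *a,**k: np.vstack([om(*a,**k)[:236],np.zeros((148,512))])
x,f=fit(p,M2,[.53,-.0515,0.0],TB[:2],s['tool_pos'][2]-.1219); print('timer',x,np.degrees(x[2]),f,'tool',s['tool_pos'])
# top views at rail top z
def top(z,x0,x1,y0,y1,d=.0005):
    X,Y=np.meshgrid(np.arange(x0,x1,d),np.arange(y1,y0,-d)); uv=proj(p,np.c_[X.ravel(),Y.ravel(),0*X.ravel()+z]).astype(np.float32)
    return cv2.remap(p['pixels'],uv[:,0].reshape(X.shape),uv[:,1].reshape(X.shape),cv2.INTER_LINEAR)
T=top(.018,.50,.62,-.09,.13); cv2.imwrite('pics/top3.png',cv2.resize(T,None,fx=2.5,fy=1.25)[:600])
g=cv2.cvtColor(T,cv2.COLOR_BGR2GRAY).astype(float)
for ya,yb in [(.04,.05),(.0,.01),(-.03,-.02)]:
    r=g[int((.13-yb)/.0005):int((.13-ya)/.0005)].mean(0); e=np.abs(np.diff(cv2.GaussianBlur(r[None],(0,0),1)[0]))
    pk=[i for i in range(1,len(e)-1) if e[i]>e[i-1] and e[i]>=e[i+1] and e[i]>2]; print(ya,[(round(.5+.0005*(i+1),4),round(r[i+3]-r[i-3])) for i in pk])
E
```

```text
breaker [ 0.5595213   0.07873796 -0.01104591] -0.6328842486892214 27.64217957129972
169 345 195 276
timer [ 0.53004638 -0.05194705 -0.00353525] -0.20255466041099404 69.42052995681415 tool [ 0.53021628 -0.05147236  0.3397743 ]
0.04 [(0.5055, 21), (0.5125, -20), (0.516, 20), (0.524, 30), (0.532, 21), (0.5355, -22), (0.539, -8), (0.542, 36), (0.5465, -6), (0.5485, 7), (0.5555, -94), (0.5615, 107), (0.5655, 22), (0.569, -86), (0.572, 77), (0.577, -47)]
0.0 [(0.5165, -48), (0.5415, 20), (0.5765, -19), (0.5935, 12), (0.5955, -14), (0.5985, 41), (0.6005, 30), (0.603, 22), (0.6085, -10), (0.613, -20)]
-0.03 [(0.541, 18), (0.5765, -19), (0.5935, 79), (0.605, -95)]
```

View pics/top3.png

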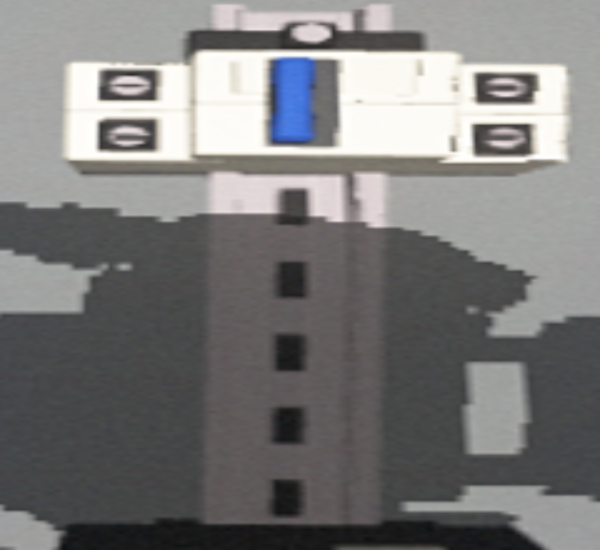

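```bash
cat >> h.py <<'E'
YAW=-0.6
def tpose(px,py,pz,tilt,h=.1219): # timer origin: px mm across rail, py world y m, pz mm above plate -> tool pose
    Rt=R.from_euler('z',YAW,degrees=True)*R.from_euler('y',-tilt,degrees=True)
    o=np.array([.559-np.tan(np.radians(YAW))*py+px/1000,py,pz/1000])
    return o+Rt.apply([0,0,h]), down(YAW,tilt)
E
python3 - <<'E'
from h import *
s=observe(); print(s['time'],s['tool_pos'])
for a in [(-6,.036,85.4,20),(-6,.036,35,20),(-6,.036,15.4,20)]: q=tpose(*a); print(a,q[0].round(4),rel(s,*q))
E
```

```text
7.95 [ 0.53037676 -0.0502619   0.33994225]
(-6, 0.036, 85.4, 20) [0.5117 0.0364 0.1999] (array([ 86.7, -18.8, 140. ]), array([-20.  ,  -0.1 ,   0.56]))
(-6, 0.036, 35, 20) [0.5117 0.0364 0.1495] (array([ 86.7, -18.8, 190.4]), array([-20.  ,  -0.1 ,   0.56]))
(-6, 0.036, 15.4, 20) [0.5117 0.0364 0.1299] (array([ 86.7, -18.8, 210. ]), array([-20.  ,  -0.1 ,   0.56]))
```

>>> {"op": "arm_command", "data": {
  "series": [
    {"x": 30, "y": -6, "z": 20, "rx": -6, "ry": 0, "rz": 0.2},
    {"x": 60, "y": -12, "z": 50, "rx": -12, "ry": 0, "rz": 0.4},
    {"x": 80, "y": -18.8, "z": 85, "rx": -18, "ry": -0.1, "rz": 0.6},
    {"x": 86.7, "y": -18.8, "z": 115, "rx": -20, "ry": -0.1, "rz": 0.6},
    {"x": 86.7, "y": -18.8, "z": 140, "rx": -20, "ry": -0.1, "rz": 0.6},
    {"x": 86.7, "y": -18.8, "z": 160, "rx": -20, "ry": -0.1, "rz": 0.6},
    {"x": 86.7, "y": -18.8, "z": 175, "rx": -20, "ry": -0.1, "rz": 0.6},
    {"x": 86.7, "y": -18.8, "z": 185, "rx": -20, "ry": -0.1, "rz": 0.6},
    {"x": 86.7, "y": -18.8, "z": 190, "rx": -20, "ry": -0.1, "rz": 0.6},
    {"x": 86.7, "y": -18.8, "z": 190, "rx": -20, "ry": -0.1, "rz": 0.6},
    {"x": 86.7, "y": -18.8, "z": 190, "rx": -20, "ry": -0.1, "rz": 0.6}
  ],
  "squeeze": 55
}}

```text
time: 9.05
tool_pos: [0.5121, 0.0365, 0.1506]
tool_rot: [2.791, -0.0, 1.56]
contact_force: [0.3, -0.5, -2.9]
opening: 0.0448
grip_force: 55.0
```

```bash
python3 - <<'E'
from h import *
s=observe(); print(s['time'],s['tool_pos'],np.degrees(s['tool_rot']),s['contact_force'],s['torque'],s['opening'])
p=read_camera('side'); cv2.imwrite('pics/s4.png',cv2.resize(p['pixels'][120:270,200:360],None,fx=4,fy=4,interpolation=cv2.INTER_CUBIC))
for a in [(-6,.036,15.4,20)]: q=tpose(*a); print(a,q[0].round(4),rel(s,*q))
E
```

```text
9.05 [0.51211439 0.03647313 0.15056386] [ 1.59929092e+02 -4.96775624e-03  8.93593942e+01] [ 0.31745837 -0.53618689 -2.91527226] [-0.09294829  0.42535385  0.04047825] 0.04475437632719675
(-6, 0.036, 15.4, 20) [0.5117 0.0364 0.1299] (array([-0. , -7.5, 19.2]), array([ 0.07,  0.01, -0.04]))
```

View pics/s4.png

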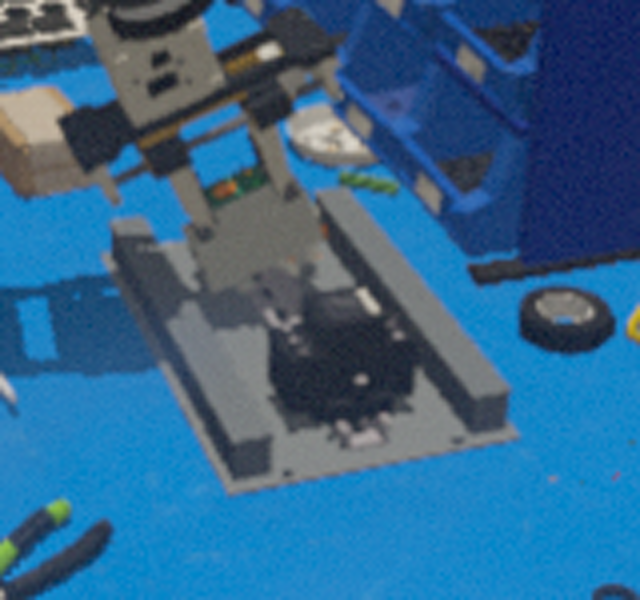

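The relay is tilted near edge down above the rail (crop about (255,240)), clear of the contactor at (340,345). I'll lower it to the hooking height.

>>> {"op": "arm_command", "data": {
  "series": [
    {"x": 0, "y": -2, "z": 5, "rx": 0, "ry": 0, "rz": 0},
    {"x": 0, "y": -3.8, "z": 10, "rx": 0, "ry": 0, "rz": 0},
    {"x": 0, "y": -5.2, "z": 14, "rx": 0, "ry": 0, "rz": 0},
    {"x": 0, "y": -6.3, "z": 17, "rx": 0, "ry": 0, "rz": 0},
    {"x": 0, "y": -7, "z": 19, "rx": 0, "ry": 0, "rz": 0},
    {"x": 0, "y": -7, "z": 19, "rx": 0, "ry": 0, "rz": 0},
    {"x": 0, "y": -7, "z": 19, "rx": 0, "ry": 0, "rz": 0},
    {"x": 0, "y": -7, "z": 19, "rx": 0, "ry": 0, "rz": 0}
  ]
}}

```text
time: 9.9
tool_pos: [0.5117, 0.0365, 0.1298]
tool_rot: [2.792, -0.0, 1.56]
contact_force: [0.2, 0.2, -2.3]
opening: 0.0445
grip_force: 55.0
```

```bash
python3 - <<'E'
from h import *
s=observe(); print(s['time'],s['tool_pos'],np.degrees(s['tool_rot']),s['contact_force'],s['torque'],s['opening'])
for a in [(-6,.036,15.4,20)]: q=tpose(*a); print(a,q[0].round(4),rel(s,*q))
E
```

```text
9.9 [0.51170643 0.03651568 0.12984018] [ 1.59975156e+02 -8.51138641e-03  8.93591870e+01] [ 0.20951793  0.21082022 -2.34811638] [-0.08342912  0.45003572 -0.00110998] 0.04453867294849425
(-6, 0.036, 15.4, 20) [0.5117 0.0364 0.1299] (array([-0.1,  0. , -0.1]), array([ 0.02,  0.01, -0.04]))
```

>>> {"op": "arm_command", "data": {
  "series": [
    {"x": 0, "y": 1.9, "z": 0.7, "rx": 0, "ry": 0, "rz": 0},
    {"x": 0, "y": 3.8, "z": 1.4, "rx": 0, "ry": 0, "rz": 0},
    {"x": 0, "y": 5.6, "z": 2.05, "rx": 0, "ry": 0, "rz": 0},
    {"x": 0, "y": 5.6, "z": 2.05, "rx": 0, "ry": 0, "rz": 0},
    {"x": 0, "y": 5.6, "z": 2.05, "rx": 0, "ry": 0, "rz": 0}
  ]
}}

```text
time: 10.4
tool_pos: [0.5176, 0.0365, 0.1297]
tool_rot: [2.792, -0.0, 1.56]
contact_force: [0.6, 0.1, -3.1]
opening: 0.045
grip_force: 55.0
```

>>> {"op": "arm_command", "data": {
  "series": [
    {"x": 0, "y": 0.5, "z": 0.2, "rx": 0, "ry": 0, "rz": 0},
    {"x": 0, "y": 0.95, "z": 0.35, "rx": 0, "ry": 0, "rz": 0},
    {"x": 0, "y": 0.95, "z": 0.35, "rx": 0, "ry": 0, "rz": 0}
  ]
}}

```text
time: 10.7
tool_pos: [0.518, 0.0365, 0.1294]
tool_rot: [2.794, -0.0, 1.56]
contact_force: [-2.6, 0.3, -0.4]
opening: 0.0444
grip_force: 55.0
```

>>> {"op": "arm_command", "data": {
  "series": [
    {"x": 0, "y": 0.5, "z": 0.2, "rx": 0, "ry": 0, "rz": 0},
    {"x": 0, "y": 0.95, "z": 0.35, "rx": 0, "ry": 0, "rz": 0},
    {"x": 0, "y": 0.95, "z": 0.35, "rx": 0, "ry": 0, "rz": 0}
  ]
}}

```text
time: 11.0
tool_pos: [0.5184, 0.0365, 0.1292]
tool_rot: [2.795, -0.0, 1.56]
contact_force: [-6.3, -0.6, 0.4]
opening: 0.0446
grip_force: 55.0
```

>>> {"op": "arm_command", "data": {
  "series": [
    {"x": 0, "y": 0.5, "z": -1.4, "rx": 0, "ry": 0, "rz": 0},
    {"x": 0, "y": 1.0, "z": -2.8, "rx": 0, "ry": 0, "rz": 0},
    {"x": 0, "y": 1.0, "z": -2.8, "rx": 0, "ry": 0, "rz": 0}
  ]
}}

```text
time: 11.3
tool_pos: [0.5184, 0.0366, 0.1315]
tool_rot: [2.796, -0.001, 1.56]
contact_force: [-3.6, -0.6, -9.3]
opening: 0.0447
grip_force: 55.0
```

>>> {"op": "arm_command", "data": {
  "series": [
    {"x": 0, "y": -1.0, "z": 1.4, "rx": 0, "ry": 0, "rz": 0},
    {"x": 1, "y": -1.0, "z": 1.4, "rx": 0, "ry": 0, "rz": 0},
    {"x": 2, "y": -1.0, "z": 1.4, "rx": 0, "ry": 0, "rz": 0},
    {"x": 3, "y": -1.0, "z": 1.4, "rx": 0, "ry": 0, "rz": 0},
    {"x": 3.5, "y": -1.0, "z": 1.4, "rx": 0, "ry": 0, "rz": 0},
    {"x": 3.5, "y": -1.0, "z": 1.4, "rx": 0, "ry": 0, "rz": 0}
  ]
}}

```text
time: 11.9
tool_pos: [0.5183, 0.0396, 0.1307]
tool_rot: [2.794, 0.0, 1.56]
contact_force: [-6.3, -4.7, -3.0]
opening: 0.0444
grip_force: 55.0
```

>>> {"op": "arm_command", "data": {
  "series": [
    {"x": 0.5, "y": 0, "z": 0, "rx": 0, "ry": 0, "rz": 0},
    {"x": 1, "y": 0, "z": 0, "rx": 0, "ry": 0, "rz": 0},
    {"x": 1, "y": 0, "z": 0, "rx": 0, "ry": 0, "rz": 0}
  ]
}}

```text
time: 12.2
tool_pos: [0.5184, 0.0405, 0.1307]
tool_rot: [2.794, 0.0, 1.56]
contact_force: [-6.7, -4.7, -1.8]
opening: 0.0444
grip_force: 55.0
```

>>> {"op": "arm_command", "data": {
  "series": [
    {"x": 0, "y": -1.0, "z": -0.4, "rx": 0, "ry": 0, "rz": 0},
    {"x": 0.5, "y": -1.0, "z": -0.4, "rx": 0, "ry": 0, "rz": 0},
    {"x": 1, "y": -1.0, "z": -0.4, "rx": 0, "ry": 0, "rz": 0},
    {"x": 1, "y": -1.0, "z": -0.4, "rx": 0, "ry": 0, "rz": 0}
  ]
}}

```text
time: 12.6
tool_pos: [0.5181, 0.0418, 0.1311]
tool_rot: [2.792, 0.0, 1.56]
contact_force: [-4.9, -2.8, -3.9]
opening: 0.0447
grip_force: 55.0
```

>>> {"op": "arm_command", "data": {
  "series": [
    {"x": 0.5, "y": 0, "z": 0, "rx": 0, "ry": 0, "rz": 0},
    {"x": 0.8, "y": 0, "z": 0, "rx": 0, "ry": 0, "rz": 0},
    {"x": 0.8, "y": 0, "z": 0, "rx": 0, "ry": 0, "rz": 0}
  ]
}}

```text
time: 12.9
tool_pos: [0.5181, 0.0425, 0.1311]
tool_rot: [2.792, 0.0, 1.56]
contact_force: [-4.6, -2.4, -1.9]
opening: 0.0446
grip_force: 55.0
```

>>> {"op": "arm_command", "data": {
  "series": [
    {"x": 0.3, "y": 0, "z": 0, "rx": 0, "ry": 0, "rz": 0},
    {"x": 0.6, "y": 0, "z": 0, "rx": 0, "ry": 0, "rz": 0},
    {"x": 0.6, "y": 0, "z": 0, "rx": 0, "ry": 0, "rz": 0}
  ]
}}

```text
time: 13.2
tool_pos: [0.5181, 0.0431, 0.1312]
tool_rot: [2.792, 0.0, 1.56]
contact_force: [-5.4, -3.1, -2.5]
opening: 0.0446
grip_force: 55.0
```

>>> {"op": "arm_command", "data": {
  "series": [
    {"x": 0.3, "y": 0, "z": 0, "rx": 0, "ry": 0, "rz": 0},
    {"x": 0.6, "y": 0, "z": 0, "rx": 0, "ry": 0, "rz": 0},
    {"x": 0.6, "y": 0, "z": 0, "rx": 0, "ry": 0, "rz": 0}
  ]
}}

```text
time: 13.5
tool_pos: [0.5181, 0.0433, 0.1312]
tool_rot: [2.792, 0.001, 1.559]
contact_force: [-5.6, -5.7, -2.7]
opening: 0.0442
grip_force: 55.0
```

```bash
python3 - <<'E'
from h import *
Y=R.from_euler('z',-.6,degrees=True)
s=dict(tool_pos=np.array([.5181,.0440,.1312]),tool_rot=down(-.6,20.03).as_euler('xyz'))
L=np.array([.5400,.01685])
for t,zt,xt,dz in [(20,7.6,-18,0),(16,8,-18,0),(12,8.3,-18,0),(9,8.5,-18,0),(6,8.7,-18,0),(4,8.85,-18,0),(2,8.85,-18,0),(0,8.85,-18,0),(0,8.85,-18,-2),(-2,8.85,-18,-3)]:
    c,n=np.cos(np.radians(t)),np.sin(np.radians(t))
    v=np.array([-xt,121.9-zt]); T=L+np.array([v[0]*c-v[1]*n, v[0]*n+v[1]*c+dz])/1000
    print(t,T.round(4),*rel(s,(T[0],.0427,T[1]),down(-.6,t)))
E
```

```text
20 [0.5178 0.1304] [-1.3 -0.5  0.6] [ 0.03 -0.    0.  ]
16 [0.5259 0.1313] [-1.2  7.4  2.6] [ 4.03 -0.    0.  ]
12 [0.534  0.1317] [-1.1 15.1  5. ] [ 8.03 -0.    0.  ]
9 [0.54   0.1317] [-1.1 20.8  7.1] [11.03 -0.    0.  ]
6 [0.5461 0.1313] [-1.  26.3  9.5] [14.03 -0.    0.  ]
4 [0.5501 0.1309] [-1.  29.9 11.3] [16.03 -0.    0.  ]
2 [0.554  0.1305] [-0.9 33.5 13. ] [18.03 -0.    0.  ]
0 [0.558  0.1299] [-0.9 37.1 14.9] [20.03 -0.    0.  ]
0 [0.558  0.1279] [-0.9 36.4 16.8] [20.03 -0.    0.  ]
-2 [0.5619 0.1262] [-0.8 39.5 19.7] [22.03 -0.    0.  ]
```

>>> {"op": "arm_command", "data": {
  "series": [
    {"x": -1.3, "y": -0.5, "z": 0.6, "rx": 0, "ry": 0, "rz": 0},
    {"x": -1.3, "y": 3.5, "z": 1.6, "rx": 2, "ry": 0, "rz": 0},
    {"x": -1.2, "y": 7.4, "z": 2.6, "rx": 4, "ry": 0, "rz": 0},
    {"x": -1.2, "y": 11.3, "z": 3.8, "rx": 6, "ry": 0, "rz": 0},
    {"x": -1.1, "y": 15.1, "z": 5.0, "rx": 8, "ry": 0, "rz": 0},
    {"x": -1.1, "y": 18, "z": 6.0, "rx": 9.5, "ry": 0, "rz": 0},
    {"x": -1.1, "y": 20.8, "z": 7.1, "rx": 11, "ry": 0, "rz": 0},
    {"x": -1.1, "y": 20.8, "z": 7.1, "rx": 11, "ry": 0, "rz": 0}
  ]
}}

```text
time: 14.3
tool_pos: [0.541, 0.0427, 0.1325]
tool_rot: [2.983, -0.0, 1.56]
contact_force: [-7.2, -0.6, 5.5]
opening: 0.0444
grip_force: 55.0
```

```bash
python3 - <<'E'
from h import *
s=dict(tool_pos=np.array([.5400,.0429,.1317]),tool_rot=down(-.6,9.03).as_euler('xyz'))
L=np.array([.5400,.01685]); print(observe()['torque'])
for t,zt,xt,dz in [(6,8.7,-18,0),(4,8.85,-18,0),(2,8.85,-18,0),(0,8.85,-18,0),(0,8.85,-18,-2),(-1,8.85,-18,-3)]:
    c,n=np.cos(np.radians(t)),np.sin(np.radians(t))
    v=np.array([-xt,121.9-zt]); T=L+np.array([v[0]*c-v[1]*n, v[0]*n+v[1]*c+dz])/1000
    print(t,T.round(4),*rel(s,(T[0],.0429,T[1]),down(-.6,t)))
E
```

```text
[-0.22690002  1.58024398 -0.04651745]
6 [0.5461 0.1313] [0.1 5.9 1.3] [ 3.03  0.   -0.  ]
4 [0.5501 0.1309] [0.1 9.8 2.4] [ 5.03  0.   -0.  ]
2 [0.554  0.1305] [ 0.1 13.7  3.4] [ 7.03  0.   -0.  ]
0 [0.558  0.1299] [ 0.2 17.5  4.6] [ 9.03  0.   -0.  ]
0 [0.558  0.1279] [ 0.2 17.2  6.6] [ 9.03  0.   -0.  ]
-1 [0.56   0.1266] [ 0.2 18.9  8.2] [10.03  0.   -0.  ]
```

>>> {"op": "arm_command", "data": {
  "series": [
    {"x": 0.1, "y": 2.9, "z": 0.6, "rx": 1.5, "ry": 0, "rz": 0},
    {"x": 0.1, "y": 5.9, "z": 1.3, "rx": 3, "ry": 0, "rz": 0},
    {"x": 0.1, "y": 9.8, "z": 2.4, "rx": 5, "ry": 0, "rz": 0},
    {"x": 0.1, "y": 13.7, "z": 3.4, "rx": 7, "ry": 0, "rz": 0},
    {"x": 0.1, "y": 13.7, "z": 3.4, "rx": 7, "ry": 0, "rz": 0}
  ]
}}

```text
time: 14.8
tool_pos: [0.5555, 0.0426, 0.1316]
tool_rot: [3.105, 0.0, 1.56]
contact_force: [-5.6, -0.8, 7.0]
opening: 0.0444
grip_force: 55.0
```

>>> {"op": "arm_command", "data": {
  "series": [
    {"x": 0, "y": 1.9, "z": 1.0, "rx": 1, "ry": 0, "rz": 0},
    {"x": 0, "y": 3.8, "z": 2.0, "rx": 2, "ry": 0, "rz": 0},
    {"x": 0, "y": 3.8, "z": 2.0, "rx": 2, "ry": 0, "rz": 0}
  ]
}}

```text
time: 15.1
tool_pos: [0.5595, 0.0426, 0.1297]
tool_rot: [3.138, -0.0, 1.56]
contact_force: [-4.9, 0.2, 6.8]
opening: 0.0448
grip_force: 55.0
```

>>> {"op": "arm_command", "data": {
  "series": [
    {"x": 0, "y": 0, "z": 1, "rx": 0, "ry": 0, "rz": 0},
    {"x": 0, "y": 0, "z": 2, "rx": 0, "ry": 0, "rz": 0},
    {"x": 0, "y": 0, "z": 2, "rx": 0, "ry": 0, "rz": 0}
  ]
}}

```text
time: 15.4
tool_pos: [0.5593, 0.0426, 0.1297]
tool_rot: [3.137, 0.0, 1.56]
contact_force: [-9.6, 0.2, 20.9]
opening: 0.0445
grip_force: 55.0
```

```bash
python3 - <<'E'
from h import *
s=observe(); print(s['time'],s['tool_pos'],np.degrees(s['tool_rot']),s['contact_force'],s['torque'],s['opening'])
p=read_camera('side'); a=p['pixels'][120:270,200:360]
w=read_camera('wrist'); a=cv2.resize(a,(640,600),interpolation=cv2.INTER_CUBIC)
cv2.imwrite('pics/s5.png',cv2.resize(np.hstack([cv2.resize(a,(410,384)),w['pixels'][:, 100:480]]),(790,384)))
for q in ['timer','timer_tab','breaker']: print(q,[[(np.round(x['point'],4).tolist(),round(x['confidence'],2)) for x in mark_of(v,q)[:1]] for v in (p,w)])
E
```

```text
15.4 [0.55931873 0.0426101  0.12968485] [1.79716379e+02 4.57169214e-03 8.93757217e+01] [-9.60138832  0.18538926 20.94419347] [-0.083946    2.01367859  0.02460029] 0.044512583833126264
timer [[([0.5605, 0.0425, 0.0074], 0.66)], []]
timer_tab [[([0.6129, 0.0406, 0.0146], 0.75)], []]
breaker [[([0.5595, 0.0809, 0.0044], 0.71)], [([0.5574, 0.0777, 0.0071], 0.87)]]
```

View pics/s5.png

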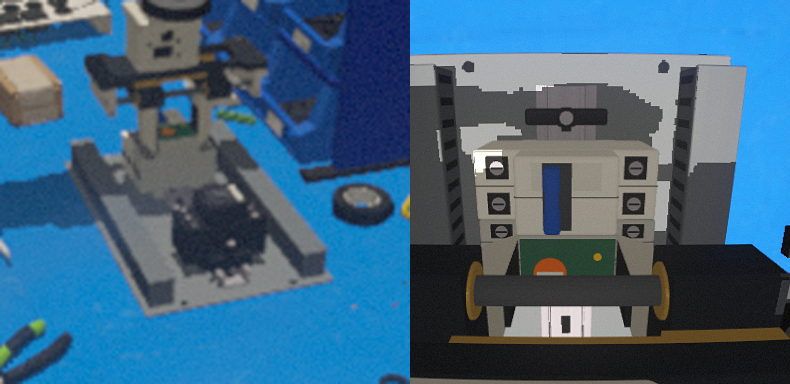

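>>> {"op": "arm_command", "data": {
  "series": [
    {"x": 0, "y": 0, "z": 1, "rx": 0.5, "ry": 0, "rz": 0},
    {"x": 0, "y": 0, "z": 2, "rx": 1, "ry": 0, "rz": 0},
    {"x": 0, "y": 0, "z": 2, "rx": 1, "ry": 0, "rz": 0}
  ]
}}

```text
time: 16.1
tool_pos: [0.5607, 0.0426, 0.1297]
tool_rot: [-3.134, 0.0, 1.56]
contact_force: [-9.6, -0.3, 31.9]
opening: 0.0444
grip_force: 55.0
```

>>> {"op": "arm_command", "data": {
  "series": [
    {"x": 0, "y": 0, "z": -2, "rx": -0.5, "ry": 0, "rz": 0},
    {"x": 0, "y": 0, "z": -4, "rx": -1, "ry": 0, "rz": 0},
    {"x": 0, "y": 0, "z": -5.5, "rx": -1, "ry": 0, "rz": 0},
    {"x": 0, "y": 0, "z": -5.5, "rx": -1, "ry": 0, "rz": 0}
  ]
}}

```text
time: 16.5
tool_pos: [0.5591, 0.0425, 0.1301]
tool_rot: [3.139, -0.0, 1.56]
contact_force: [0.2, 0.4, -2.2]
opening: 0.0443
grip_force: 55.0
```

>>> {"op": "arm_command", "data": {
  "series": [
    {"x": 0, "y": 0, "z": -1, "rx": 0, "ry": 0, "rz": 0},
    {"x": 0, "y": 0, "z": -2, "rx": 0, "ry": 0, "rz": 0},
    {"x": 0, "y": 0, "z": -2, "rx": 0, "ry": 0, "rz": 0}
  ]
}}

```text
time: 16.8
tool_pos: [0.5583, 0.0425, 0.1309]
tool_rot: [-3.141, -0.0, 1.559]
contact_force: [2.8, -0.4, -11.8]
opening: 0.0446
grip_force: 55.0
```

>>> {"op": "arm_command", "data": {
  "series": [
    {"x": 0, "y": 0, "z": 1.5, "rx": 0, "ry": 0, "rz": 0},
    {"x": 0, "y": 0, "z": 1.5, "rx": 0, "ry": 0, "rz": 0},
    {"x": 0, "y": 0, "z": 1.5, "rx": 0, "ry": 0, "rz": 0}
  ]
}}

```text
time: 17.1
tool_pos: [0.5582, 0.0425, 0.1307]
tool_rot: [3.141, -0.0, 1.56]
contact_force: [1.2, 0.4, -1.8]
opening: 0.0445
grip_force: 55.0
```

>>> {"op": "arm_command", "data": {
  "series": [
    {"x": 0, "y": 0, "z": 0, "rx": 0, "ry": 0, "rz": 0},
    {"x": 0, "y": 0, "z": 0, "rx": 0, "ry": 0, "rz": 0},
    {"x": 0, "y": 0, "z": 0, "rx": 0, "ry": 0, "rz": 0},
    {"x": 0, "y": 0, "z": 0, "rx": 0, "ry": 0, "rz": 0},
    {"x": 0, "y": 0, "z": 0, "rx": 0, "ry": 0, "rz": 0},
    {"x": 0, "y": 0, "z": 0, "rx": 0, "ry": 0, "rz": 0},
    {"x": 0, "y": 0, "z": -10, "rx": 0, "ry": 0, "rz": 0},
    {"x": 0, "y": 0, "z": -25, "rx": 0, "ry": 0, "rz": 0},
    {"x": -20, "y": 0, "z": -60, "rx": 0, "ry": 0, "rz": 0},
    {"x": -35, "y": 0, "z": -100, "rx": 0, "ry": 0, "rz": 0},
    {"x": -50, "y": 0, "z": -130, "rx": 0, "ry": 0, "rz": 0},
    {"x": -50, "y": 0, "z": -140, "rx": 0, "ry": 0, "rz": 0},
    {"x": -50, "y": 0, "z": -140, "rx": 0, "ry": 0, "rz": 0},
    {"x": -50, "y": 0, "z": -140, "rx": 0, "ry": 0, "rz": 0}
  ],
  "hand": 75
}}

```text
time: 18.5
tool_pos: [0.5569, -0.0069, 0.2692]
tool_rot: [-3.14, -0.001, 1.56]
contact_force: [-0.5, 0.2, -0.3]
opening: 0.075
grip_force: 0.0
```

```bash
python3 - <<'E'
from h import *
p=read_camera('wrist'); s=observe(); print(s['time'],s['tool_pos'],s['opening'])
BB=[(-45,45,-18,18,10,53),(-22.5,22.5,-18,18,53,74)]
for q,x0,B in [('breaker',[.5585,.079,-.01],BB),('timer',[.558,.0425,-.01],TB[:2])]:
    t=trace(p,q)
    if t: x,f=fit(p,t[0]['pixels'],x0,B,.008); print(q,x.round(4),f,t[0]['confidence'],t[0]['pixels'].sum())
for q in ['timer','timer_tab','breaker','contactor']: print(q,[(np.round(x['point'],4).tolist(),round(x['confidence'],2)) for x in mark_of(p,q)[:1]])
uv=proj(p,[[.558,.061,.08]])[0]; print(uv)
u,v=int(uv[0]),int(uv[1]); cv2.imwrite('pics/w6.png',cv2.resize(p['pixels'][max(0,v-75):v+75,u-100:u+100],None,fx=4,fy=4,interpolation=cv2.INTER_CUBIC))
E
```

```text
18.55 [ 0.5567788  -0.00681057  0.26869974] 0.07539083998419456
breaker [ 0.5596  0.0783 -0.0093] 28.13584371169555 0.57 4670
timer [ 0.5583  0.0422 -0.0101] 127.38776396082662 0.67 4196
timer [([0.5575, 0.0454, 0.0103], 0.75)]
timer_tab []
breaker [([0.5567, 0.0765, 0.0089], 0.71)]
contactor [([0.557, -0.103, 0.008], 0.65)]
[257.93270043 112.31176275]
```

View pics/w6.png

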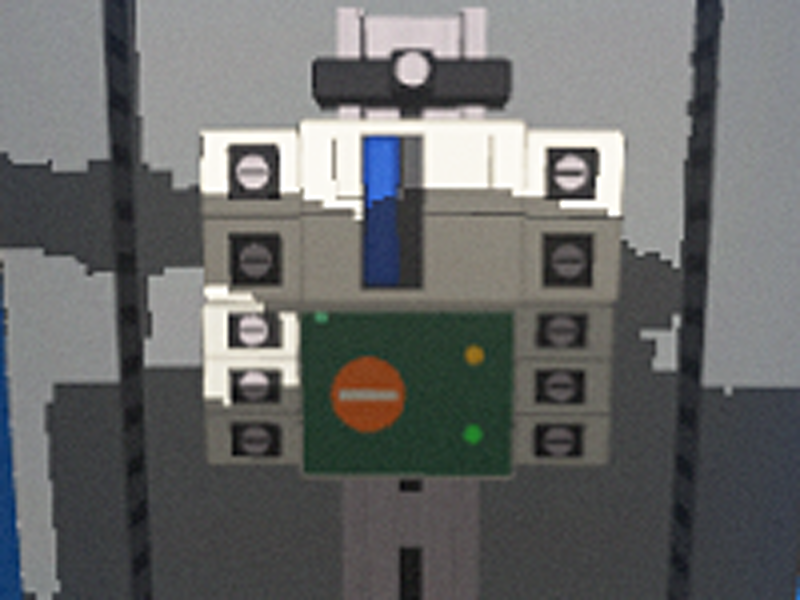

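The relay sits flat on the rail, with its top edge at y≈305 in the crop, flush against the breaker. The fitted centre distance is about 36 mm. Handing in.

```bash
python3 -c "
from cell import *
print(hand_in())"
```

```text
the job is handed in; nothing more can be done
None
```

I clipped the relay onto the rail flat and tight against the breaker (centres about 36 mm apart), tab on the far side, and handed the job in at about 19 s; no pass or fail result came back. It held against a 10 N upward pull, and the breaker and contactor show no movement beyond camera error.

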